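# Start the spindle of the glue press

## Robot

A 6-joint arm with a two-finger parallel gripper is mounted at the origin on the work surface. World frame = base frame: x ahead of the robot, y to its left, z up, the work surface at z = 0. Lengths are in m, angles in rad, forces in N, time in s.
With the tool pointing down it reaches from about 0.425 to 1.125 m from the base axis. Payload 14.9 kg.
Tool frame: the origin (TCP) lies on the centre line of the jaws, within the pads' length; the fingertips stand r.nose_length ahead of it and the grasp point (between the pads) lies 6 mm ahead of it (r.nose_length is the distance from the TCP to the fingertips, in m); z points along the fingers, y is the line along which they close (so a half turn about z gives the same grasp; the last joint's range is limited). The gripper opens to 91 mm and grips with 3 to 60 N. Pads are 32 mm wide; open, the fingers measure 118 mm over their backs; the gripper's body (76 mm by 178 mm) begins 60 mm behind the grasp point.
Start: joints at [1.163, 0.379, 1.734, -0, 1.028, -0.033], TCP at [0.256, 0.651, 0.239] pointing down, gripper open.
Joint ranges: [-2.77, 2.77], [-0.74, 2.19], [0, 2.66], [-1.06, 4.2], [0.31, 2.87], [-3.08, 3.08]. Speed limits (rad/s): [1.89, 1.89, 2.39, 3.14, 3.14, 3.14].

## Interface

Orientations are given as [roll, pitch, yaw] about the fixed x, y, z axes, in that order (R = Rz(yaw) Ry(pitch) Rx(roll)).
In Python, from plant import r, eyes, ticket gives the robot as it stands.
- The arm moves only by the tool move_arm, never from a script. Its argument "deltas" is a list of rows, each an object with "hand": the opening, from -1 (shut) to 1 (fully open); "dp": the shift along the tool's x, y, z in m, a list of three; "twist": the turn about the tool's z in rad. A call has 1 to 10 rows; each row is the pose to reach, as a shift and turn from the pose commanded when the call began, along the tool's axes at that moment; what a row does not reach only later rows make up. A row lasts 1/10 s, in which the tool goes at most 50 mm and 8.59 degrees, less where a joint would pass 70% of its speed; a pose out of reach is approached as far as the arm can. A call with a gripper value outside its range is refused whole. The fingers move at their own pace and stop on an object; the grip force is fixed at half the most. Time passes only in rows, so rows that repeat a pose let the fingers close. It gives the time, the measured TCP pose, the force, the opening and the grip force at its end, in the units of the state.
- r.get_obs(): the state, without advancing time (a new reading comes with each control period).
- eyes.camera(name): name is "scene" or "top" or "wrist"; returns the picture (420x560x3 uint8, red, green, blue); there is no depth.
- eyes.camera_model(name): a dict with "fx", "fy", "cx", "cy" (pixels), "extrinsics" (4x4, takes a point from camera to world coordinates); the wrist camera has in their place "hand_eye" (4x4, takes a point from camera to tool coordinates, whose origin is the TCP and whose axes are the flange's). Camera axes: x right, y down, z forward; pixel columns grow to the right and rows downward; lengths in m; the calibration is good to about 2 mm. The wrist camera is an equidistant fisheye: a pixel r from the principal point sees the ray r / f radians off the axis. A picture is of the moment at which its call begins: read the wrist's pose just before it. camera_model takes no time and is no camera call.
- ticket.job_done(): hands the job in; it is judged then, once.
Trained networks look in the newest picture that a camera, given by its name, has taken for a name from the list of things; names that differ only in an ending like _2 or _b are one class to them, and where a whole thing is asked for, a point or a joint stands for the part that bears it (a point fixed in the world has none). Each returns a list of dicts, best first, with "p" (0 to 1); they miss things now and then, are a little off and sometimes report something else, mostly with a low value. They report only what shows in the picture. A call takes as long as a camera call. They do not tell look-alikes from the thing itself.
- eyes.find_in(camera, label): "centre" ([x, y, z] in m, in world coordinates, good to about 4 mm: the middle of the surface that is visible of it).
- eyes.mark_of(camera, label): "centre" ([x, y, z] in m, in world coordinates, good to about 4 mm: a listed point, or the origin of a listed thing).
The state is a dict: "time": time; "joint_positions": joint angles; "joint_vel": joint speeds; "joint_torque": joint torques, N m; "position": TCP position; "eef_rot": TCP orientation; "contact_force": force on the tool from outside, world axes, zero at the start; "moment": the same for the moment, N m; "gripper_width": opening from 0.0 (shut) to 1.0 (fully open); "gripper_force": force on a finger pad.
Only numpy, scipy, OpenCV 4.12 (cv2) and the standard library are available. Lean on these libraries where they do the work, as an engineer would, in place of code of your own. Each camera call takes 0.05 s, during which the arm holds its last target. There are 200 camera calls.

## Task

The glue press has been cleaned and goes back together: pull its T-handled spindle up out of the snap socket in the steel platen and stand it in the brass nut of the press bridge. Turn it backward (counter-clockwise seen from above) until you feel it drop into the start of the thread, then turn it forward (clockwise) one full turn from there. Finish still gripping the handle, with the spindle upright and started by that one turn, so that the platen can be slid under it; leave the glue jar, screwdriver and die where they are.

Things in the scene. Friction and masses are not known exactly. Their poses are not given: they have to be found in the camera images.
- press: Glue press, fixed: plywood base 160 (x) by 220 (y) mm, two green columns 184 mm apart along y, green bridge bar 56 mm wide (x), 220 mm long (y), top 129 mm above the table, a brass nut in its middle, a bolt head 8 mm high over each column. Origin: centre of the underside. A spindle standing in the nut stays up by itself when let go, once its thread has dropped in.
- nut_mouth (a point): Centre of the brass nut's top face, 135 mm above the table, axes as the press. Flange 58 mm across; right-hand thread inside, pitch 8 mm, ridge 3 mm thick, 2.5 turns, 17.2 mm clear inside its ridge. Its upper end is at the +x side, ridge middle 4 mm below this point, under a red paint mark on the flange; from there it runs down clockwise seen from above.
- platen: Steel platen, 150 (x) by 180 (y) by 12 mm, fixed, lying on the bench, with a green pressure foot in its middle: a socket tube 34 mm across, top 34 mm above the table. Origin: centre of its underside.
- socket (a point): Centre of the socket's floor in the pressure foot, 20 mm above the table. The spindle's tip stands 14 mm deep in the socket (bore 17.2 mm), kept by three spring balls in a groove: a straight upward pull of about 10 N beyond its weight frees it within the first 10 mm.
- spindle: Press spindle, loose, about 350 g, 110 mm long, upright in the socket at the start. Origin: centre of its lower end; z along its axis to the handle. Conical tip 8.4 mm wide at the end, plain dog point 15.6 mm thick to 16 mm, steel thread (right-hand, pitch 8, 22.4 mm across) from 18 to 64 mm, shank 17.6 mm thick. In the nut it has about 1.8 mm axial and 0.8 mm radial play.
- thread_start (a point): Lower end of the spindle's thread: 9.6 mm from the axis towards the handle's red end (+x), 18 mm above the lower end. Set in the nut with the red end clockwise of the mark it rests on the nut's thread; turned backward it climbs 1.3 mm per rad to 1 mm below the mouth, and within 0.5 rad past the mark drops to about 8.5 mm below. One turn forward takes it to about 16 mm below.
- handle (a point): Centre of the black T handle, on the axis, 98 mm above the spindle's lower end, 118 mm above the table at the start. The handle is 90 mm long (spindle x), 20 mm thick (y) and 24 mm high; its +x end is red and stands over the thread's lower end. The shank below it is 17.6 mm thick.
- glue_jar: Bystander: white jar 68 mm wide, 85 mm high, red cap. Origin: centre of its underside.
- screwdriver: Bystander: screwdriver with a blue handle lying on the bench along its x, about 200 mm long.
- die: Bystander: dark steel hand die, foot 48 mm wide, 46 mm high, standing. Origin: centre of its underside.
Mind the look-alikes: they are no part of the job. What is shaped like the platen but orange or purple is not meant.

How it is judged:
On the way, in this order (a step that is already met when the one before it is completed fails the run):
1. the spindle is pulled up out of the socket by the gripper (distance between spindle and socket above 0.025 m and contact force between the fingers and spindle above 1 N), for 0.1 s.
2. the spindle stands in the nut, resting on top of the thread, turned back to just before the thread's start (horizontal distance between spindle and nut_mouth below 0.004 m and z of thread_start in the frame of nut_mouth between -0.0035 and 0.002 m and x of thread_start in the frame of nut_mouth above 0.003 m and y of thread_start in the frame of nut_mouth below 0.001 m and contact force between spindle and press above 0.3 N), for 0.02 s.
3. the spindle has dropped past the start of the thread (horizontal distance between spindle and nut_mouth below 0.004 m and z of thread_start in the frame of nut_mouth between -0.0125 and -0.0055 m and x of thread_start in the frame of nut_mouth above 0.001 m and y of thread_start in the frame of nut_mouth above -0.003 m), for 0.05 s.
At the end, for the whole second after the job is handed in: Still gripped (over 3 N) and still, the spindle stands upright in the nut (within 0.1 rad, handle within 8 mm of the axis), one turn past the drop: thread end 11.5 to 19 mm below the mouth and under a quarter turn from the red mark. Bystanders within 20 mm of their places (z of thread_start in the frame of nut_mouth between -0.019 and -0.0115 m and x of thread_start in the frame of nut_mouth above 0.001 m and horizontal distance between handle and nut_mouth below 0.008 m and angle between spindle's own z axis and vertical below 0.1 rad and contact force between the fingers and spindle above 3 N and linear speed of spindle below 0.01 m/s and angular speed of spindle below 0.1 rad/s and distance of each of glue_jar, screwdriver, die from where it was at the start of the episode below 0.02 m); the arm keeps its last pose, push and grip.
It fails at once if a bystander was disturbed (moved more than 30 mm) (distance of any of glue_jar, screwdriver, die from where it was at the start of the episode above 0.03 m).
It also fails if it takes over 72 s, if anything falls off the work surface, if the arm or the gripper's body presses on something with over 40 N, if the wrist force passes 120 N, or if a joint passes its speed limit or range.

## Working session

There is one attempt and no reset: what is moved stays moved. The work goes in short steps, Python scripts to look and compute and a tool call to move; the robot and the scene stay as the last step left them, time stands still between calls to the robot, and variables do not carry over. Pictures are saved under pics/ and viewed, at most 10 in all, crops included, and the job is handed in when it is done.

Besides the shell and the picture viewer there is one more tool, called after ">>>" as name(argument=value, ...) on one line, values as JSON. move_arm: Moves the arm, as the interface text tells. Its arguments: {"type":"object","properties":{"deltas":{"type":"array","items":{"type":"object","properties":{"hand":{"type":"number"},"dp":{"type":"array","items":{"type":"number"}},"twist":{"type":"number"}}}}},"required":["deltas"]}

```bash
mkdir -p pics; ls
python3 - <<'E'
from plant import r, eyes, ticket
import cv2
o=r.get_obs(); print(o['time'],o['position'],o['eef_rot'],o['gripper_width'],r.nose_length)
ims=[]
for c in ['scene','top']:
    im=eyes.camera(c); cv2.imwrite(f'pics/{c}0.png',im[:,:,::-1])
    for l in ['nut_mouth','handle','platen','socket','spindle','press','thread_start','glue_jar','screwdriver','die']:
        print(c,l,[(round(d['p'],2),[round(float(v),3) for v in d['centre']]) for d in eyes.mark_of(c,l)][:4])
print(r.get_obs()['time'])
E
```

```text
pics
0.0 [0.2561332  0.65106058 0.23827365] [-3.14047811e+00 -9.01446058e-06  2.76678371e+00] 1.000717827486509 0.025
scene nut_mouth [(0.9, [0.533, -0.211, 0.136])]
scene handle [(0.7, [0.468, 0.002, -0.003]), (0.69, [0.567, 0.186, 0.114])]
scene platen [(0.96, [0.325, 0.147, 0.001]), (0.9, [0.231, -0.275, -0.003]), (0.85, [0.79, 0.259, -0.0]), (0.73, [0.568, 0.183, 0.0])]
scene socket [(0.88, [0.232, -0.274, 0.018]), (0.8, [0.562, 0.182, 0.021]), (0.64, [0.322, 0.146, 0.019]), (0.62, [0.787, 0.256, 0.018])]
scene spindle [(0.79, [0.561, 0.186, 0.024])]
scene press [(0.88, [0.531, -0.209, -0.003])]
scene thread_start [(0.8, [0.574, 0.191, 0.036])]
scene glue_jar [(0.98, [0.703, 0.011, 0.0])]
scene screwdriver [(0.83, [0.549, 0.445, -0.001])]
scene die [(0.9, [0.466, -0.001, -0.005])]
top nut_mouth [(0.74, [0.535, -0.212, 0.134])]
top handle [(0.53, [0.564, 0.189, 0.119])]
top platen [(0.95, [0.567, 0.182, -0.003]), (0.81, [0.227, -0.276, -0.001]), (0.79, [0.794, 0.255, -0.002]), (0.67, [0.32, 0.144, 0.005])]
top socket [(0.87, [0.231, -0.272, 0.022]), (0.68, [0.793, 0.254, 0.018]), (0.65, [0.564, 0.184, 0.022]), (0.56, [0.319, 0.149, 0.022])]
top spindle [(0.72, [0.567, 0.185, 0.024])]
top press [(0.86, [0.533, -0.208, -0.002])]
top thread_start [(0.8, [0.571, 0.189, 0.034])]
top glue_jar [(0.71, [0.705, 0.005, -0.001])]
top screwdriver [(0.7, [0.547, 0.439, -0.001]), (0.49, [0.564, 0.186, 0.119])]
top die [(0.67, [0.47, 0.004, -0.004])]
1.1
```

View pics/top0.png

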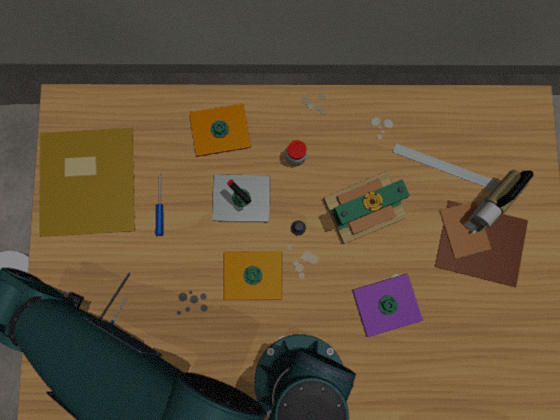

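View pics/scene0.png

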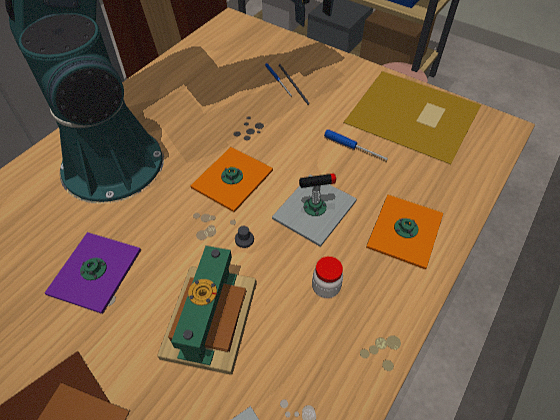

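```bash
cat > h.py <<'E'
from plant import r, eyes, ticket
import cv2, numpy as np
from scipy.spatial.transform import Rotation as Ro
def red(c,im):
    h=cv2.cvtColor(im,cv2.COLOR_RGB2HSV)
    m=(((h[...,0]<8)|(h[...,0]>172))&(h[...,1]>140)&(h[...,2]>70)).astype('uint8')
    n,l,s,ce=cv2.connectedComponentsWithStats(m)
    return [(ce[i],s[i,4]) for i in range(1,n) if s[i,4]>=4]
def ray(c,uv,z):
    m=eyes.camera_model(c);E=np.array(m['extrinsics'])
    d=E[:3,:3]@[(uv[0]-m['cx'])/m['fx'],(uv[1]-m['cy'])/m['fy'],1]
    p=E[:3,3]; return p+d*(z-p[2])/d[2]
def proj(c,P):
    m=eyes.camera_model(c);E=np.array(m['extrinsics'])
    q=E[:3,:3].T@(np.array(P)-E[:3,3]); return [m['fx']*q[0]/q[2]+m['cx'],m['fy']*q[1]/q[2]+m['cy']]
E
python3 - <<'E'
from h import *
for c in ['top','scene']:
    im=cv2.imread(f'pics/{c}0.png')[:,:,::-1].copy()
    print(c,eyes.camera_model(c)['fx'],np.array(eyes.camera_model(c)['extrinsics'])[:3,3])
    for ce,a in red(c,im): print(ce.round(1),a,'z.13',ray(c,ce,.13).round(3),'z.135',ray(c,ce,.135).round(3))
    print('handle px',proj(c,[.565,.186,.118]),'nut',proj(c,[.534,-.211,.135]))
im=cv2.imread('pics/top0.png'); u,v=map(int,proj('top',[.565,.186,.118])); a,b=map(int,proj('top',[.534,-.211,.135]))
f=lambda u,v:cv2.resize(im[max(v-45,0):v+45,max(u-45,0):u+45],(400,400),interpolation=cv2.INTER_CUBIC)
cv2.imwrite('pics/crop0.png',np.hstack([f(u,v),f(a,b)]))
E
```

```text
top 498.9630194394114 [0.28933754 0.09588555 1.57765324]
[296.5 149.2] 285 z.13 [0.687 0.011 0.13 ] z.135 [0.685 0.012 0.135]
[230.  182.2] 20 z.13 [0.586 0.209 0.13 ] z.135 [0.585 0.209 0.135]
handle px [np.float64(237.93861978504654), np.float64(189.91134995097767)] nut [np.float64(372.71578863891625), np.float64(199.32113140732332)]
scene 465.7849927137972 [ 0.9065819  -0.48123232  0.97789653]
[332.8 177.6] 42 z.13 [0.595 0.204 0.13 ] z.135 [0.597 0.2   0.135]
[328.7 268.8] 549 z.13 [ 0.715 -0.019  0.13 ] z.135 [ 0.716 -0.022  0.135]
[213.2 292.8] 5 z.13 [ 0.551 -0.197  0.13 ] z.135 [ 0.553 -0.199  0.135]
[ 76.5 353.5] 4 z.13 [ 0.421 -0.437  0.13 ] z.135 [ 0.423 -0.437  0.135]
[ 76.7 360.3] 9 z.13 [ 0.431 -0.445  0.13 ] z.135 [ 0.434 -0.445  0.135]
[ 70.  363.8] 6 z.13 [ 0.426 -0.456  0.13 ] z.135 [ 0.429 -0.456  0.135]
[ 74.  368.2] 4 z.13 [ 0.438 -0.458  0.13 ] z.135 [ 0.441 -0.458  0.135]
[ 62.  369.5] 4 z.13 [ 0.422 -0.471  0.13 ] z.135 [ 0.425 -0.471  0.135]
[ 55.3 373.2] 15 z.13 [ 0.417 -0.483  0.13 ] z.135 [ 0.42  -0.483  0.135]
[ 67.  372.2] 6 z.13 [ 0.433 -0.469  0.13 ] z
[... 1223 characters left out ...]
12 -0.462  0.13 ] z.135 [ 0.514 -0.462  0.135]
[ 16.4 397.9] 7 z.13 [ 0.395 -0.549  0.13 ] z.135 [ 0.398 -0.549  0.135]
[ 32.8 397.8] 11 z.13 [ 0.419 -0.533  0.13 ] z.135 [ 0.422 -0.533  0.135]
[ 35.1 406. ] 8 z.13 [ 0.434 -0.54   0.13 ] z.135 [ 0.436 -0.539  0.135]
[  6.8 406.8] 5 z.13 [ 0.394 -0.568  0.13 ] z.135 [ 0.397 -0.568  0.135]
[ 23.8 408.6] 5 z.13 [ 0.421 -0.553  0.13 ] z.135 [ 0.424 -0.553  0.135]
[ 29.  414.6] 5 z.13 [ 0.436 -0.555  0.13 ] z.135 [ 0.439 -0.554  0.135]
[ 37.5 415.5] 4 z.13 [ 0.45  -0.547  0.13 ] z.135 [ 0.452 -0.547  0.135]
handle px [np.float64(317.9520022575381), np.float64(180.30323332765997)] nut [np.float64(201.93538678018496), np.float64(292.3733831597954)]
```

View pics/crop0.png

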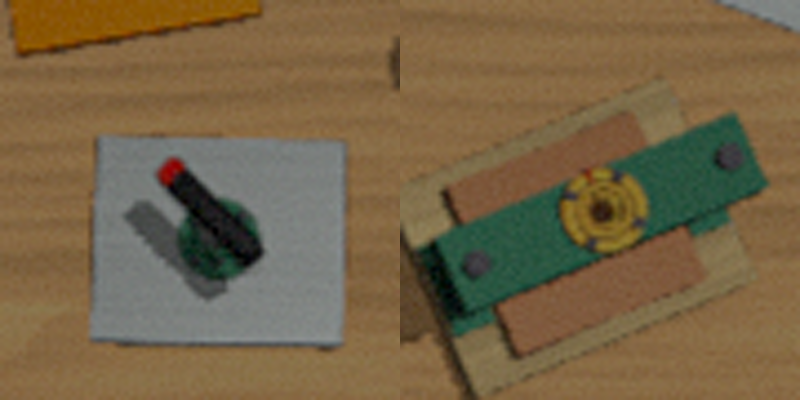

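The top view shows four platen-shaped plates: steel grey with the spindle at (241,198), orange at (220,129) and (253,275), purple at (388,305). The steel one, which carries the black T handle with its red end at (230,182), is the right one. In the crop, the handle's red end points to yaw ≈ 0.8. The nut is at (372,200), and its red mark gives a press yaw ≈ 0.40. Next I move above the handle, with the grip flipped so the last joint has room to turn.

```bash
cat >> h.py <<'E'
def go(p,yaw=None):
    o=r.get_obs(); R=Ro.from_euler('xyz',o['eef_rot']); y0=o['eef_rot'][2]
    d=R.inv().apply(np.array(p)-o['position'])
    t=0 if yaw is None else -(yaw-y0)
    print('t',round(o['time'],2),'pos',o['position'].round(4),'rot',o['eef_rot'].round(4),'q6',round(o['joint_positions'][5],3),'F',o['contact_force'].round(1),'| dp',d.round(4),'twist',round(t,3))
E
python3 -c "
from h import *
go([.565,.186,.25],3.94)"
```

```text
t 1.1 pos [0.2563 0.6514 0.2389] rot [-3.1416  0.      2.7668] q6 -0.033 F [-0.4 -0.3  0.7] | dp [-0.4577 -0.3201 -0.0111] twist -1.173
```

>>> move_arm(deltas=[{"dp": [-0.4577, -0.3201, -0.0111], "twist": -1.173, "hand": 1}, {"dp": [-0.4577, -0.3201, -0.0111], "twist": -1.173, "hand": 1}, {"dp": [-0.4577, -0.3201, -0.0111], "twist": -1.173, "hand": 1}, {"dp": [-0.4577, -0.3201, -0.0111], "twist": -1.173, "hand": 1}, {"dp": [-0.4577, -0.3201, -0.0111], "twist": -1.173, "hand": 1}, {"dp": [-0.4577, -0.3201, -0.0111], "twist": -1.173, "hand": 1}, {"dp": [-0.4577, -0.3201, -0.0111], "twist": -1.173, "hand": 1}, {"dp": [-0.4577, -0.3201, -0.0111], "twist": -1.173, "hand": 1}, {"dp": [-0.4577, -0.3201, -0.0111], "twist": -1.173, "hand": 1}, {"dp": [-0.4577, -0.3201, -0.0111], "twist": -1.173, "hand": 1}])

```text
time: 2.1
position: [0.5259, 0.2448, 0.2489]
eef_rot: [-3.141, 0.001, -2.342]
contact_force: [0.4, 0.5, 0.1]
gripper_width: 1.0
gripper_force: 0.0
```

```bash
python3 -c "
from h import *
go([.565,.186,.25],3.94)"
```

```text
t 2.1 pos [0.5259 0.2448 0.2489] rot [-3.1414e+00  5.0000e-04 -2.3424e+00] q6 -1.975 F [0.4 0.5 0.1] | dp [ 0.0149 -0.069  -0.001 ] twist -6.282
```

>>> move_arm(deltas=[{"dp": [0.015, -0.069, 0], "twist": 0, "hand": 1}, {"dp": [0.015, -0.069, 0], "twist": 0, "hand": 1}, {"dp": [0.015, -0.069, 0], "twist": 0, "hand": 1}, {"dp": [0.015, -0.069, 0], "twist": 0, "hand": 1}])

```text
time: 2.5
position: [0.5639, 0.1875, 0.2485]
eef_rot: [3.141, -0.0, -2.344]
contact_force: [-0.2, -0.2, 0.2]
gripper_width: 1.003
gripper_force: 0.0
```

```bash
cat >> h.py <<'E'
def wray(uv,z,o):
    m=eyes.camera_model('wrist'); H=np.array(m['hand_eye'])
    a=np.array([(uv[0]-m['cx'])/m['fx'],(uv[1]-m['cy'])/m['fy']]); t=np.hypot(*a)
    d=np.r_[a/t*np.sin(t),np.cos(t)] if t>0 else np.array([0,0,1.])
    R=Ro.from_euler('xyz',o['eef_rot']).as_matrix()
    c=R@H[:3,3]+o['position']; d=R@H[:3,:3]@d
    return c+d*(z-c[2])/d[2]
def wproj(P,o):
    m=eyes.camera_model('wrist'); H=np.array(m['hand_eye'])
    R=Ro.from_euler('xyz',o['eef_rot']).as_matrix()
    q=H[:3,:3].T@(R.T@(np.array(P)-o['position'])-H[:3,3]); t=np.arctan2(np.hypot(q[0],q[1]),q[2]); n=np.hypot(q[0],q[1])
    return np.array([m['fx']*t*q[0]/n+m['cx'],m['fy']*t*q[1]/n+m['cy']])
E
python3 - <<'E'
from h import *
o=r.get_obs(); im=eyes.camera('wrist'); go([.565,.186,.25],-2.343)
cv2.imwrite('pics/w1.png',im[:,:,::-1])
print(eyes.camera_model('wrist'))
for l in ['handle','spindle','thread_start']: print(l,[(round(d['p'],2),np.round(d['centre'],4)) for d in eyes.mark_of('wrist',l)])
print(wproj([.565,.186,.13],o))
for ce,a in red('w',im): print(ce,a,wray(ce,.13,o).round(4))
E
```

```text
t 2.55 pos [0.5636 0.1881 0.2485] rot [ 3.1414e+00 -1.0000e-04 -2.3433e+00] q6 -2.086 F [ 0.  -0.3  0.1] | dp [ 0.0005 -0.0025 -0.0015] twist -0.0
{'fx': 325.19226210127806, 'fy': 325.19226210127806, 'cx': 280.8070877805142, 'cy': 206.3952444137093, 'hand_eye': array([[-4.67341958e-04, -9.68405826e-01, -2.49379103e-01,
         7.00970360e-02],
       [ 9.99999833e-01, -3.67794539e-04, -4.45777149e-04,
        -6.91788847e-04],
       [ 3.39972916e-04, -2.49379270e-01,  9.68405836e-01,
        -1.46782540e-01],
       [ 0.00000000e+00,  0.00000000e+00,  0.00000000e+00,
         1.00000000e+00]])}
handle [(0.68, array([0.5636, 0.1846, 0.1185]))]
spindle [(0.7, array([0.567 , 0.1792, 0.0175]))]
thread_start []
[279.5404521  208.05033366]
[ 80.61582809 170.5932914 ] 1908 [0.6737 0.029  0.13  ]
[276.9009901  246.20792079] 202 [0.5908 0.209  0.13  ]
```

View pics/w1.png

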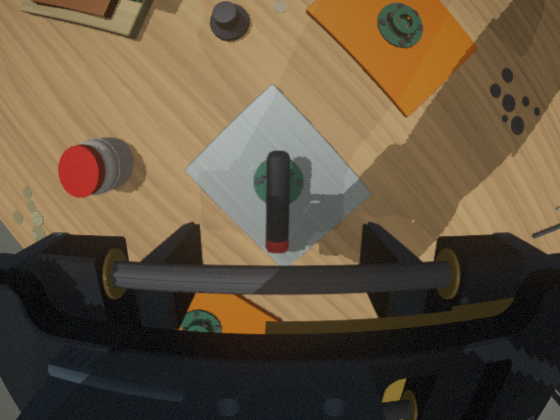

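The wrist view shows the handle from (278,153) to its red end at (277,250), almost in line with the jaws, above the steel plate.

Run:
```python
from h import *
o=r.get_obs(); im=cv2.imread('pics/w1.png')[:,:,::-1].copy()
g=im.max(axis=2)
for v in range(150,254,8): 
    row=g[v]; 
    print(v,[u for u in range(250,305) if row[u]<75][:1],[u for u in range(250,305) if row[u]<75][-1:],end=' ')
    h=[u for u in range(260,300) if row[u]<60]
    print(np.mean(h) if h else None)
c=wray([278,152],.118,o); print('cam',o['position'])
for z in (.118,.124,.13):
    A=wray([278.5,152],z,o);B=wray([277,251],z,o)
    print(z,A,B,(A+B)/2,np.hypot(*(A-B)[:2]),np.arctan2(*(B-A)[1::-1]))
```

```text
150 [] [] None
158 [267] [289] 279.26666666666665
166 [267] [296] 279.3125
174 [267] [301] 281.3636363636364
182 [260] [303] 282.12
190 [266] [301] 279.1904761904762
198 [266] [296] 278.0
206 [267] [288] 277.5
214 [267] [288] 277.5
222 [267] [288] 277.5
230 [266] [288] 277.5
238 [266] [288] 277.0
246 [] [] None
cam [0.56345506 0.18853981 0.24860335]
0.118 [0.53298852 0.15325627 0.118     ] [0.59699047 0.21682653 0.118     ] [0.56498949 0.1850414  0.118     ] 0.09020769265696663 0.7820142758762678
0.124 [0.53260162 0.15292181 0.124     ] [0.5952192  0.21511702 0.124     ] [0.56391041 0.18401941 0.124     ] 0.08825647586386302 0.7820142758762669
0.13 [0.53221473 0.15258734 0.13      ] [0.59344792 0.21340752 0.13      ] [0.56283133 0.18299743 0.13      ] 0.08630525907075938 0.7820142758762672
```

```bash
python3 -c "
from h import *
go([.565,.185,.124],-2.36)"
```

```text
t 2.7 pos [0.5635 0.1885 0.2486] rot [ 3.1415 -0.     -2.3421] q6 -2.087 F [ 0.8  0.5 -0.5] | dp [ 0.0015 -0.0036  0.1246] twist 0.018
```

>>> move_arm(deltas=[{"dp": [0.0015, -0.0036, 0.03], "twist": 0.018, "hand": 1}, {"dp": [0.0015, -0.0036, 0.06], "twist": 0.018, "hand": 1}, {"dp": [0.0015, -0.0036, 0.09], "twist": 0.018, "hand": 1}, {"dp": [0.0015, -0.0036, 0.11], "twist": 0.018, "hand": 1}, {"dp": [0.0015, -0.0036, 0.1246], "twist": 0.018, "hand": 1}, {"dp": [0.0015, -0.0036, 0.1246], "twist": 0.018, "hand": 1}, {"dp": [0.0015, -0.0036, 0.1246], "twist": 0.018, "hand": 1}])

```text
time: 3.4
position: [0.5657, 0.1845, 0.1246]
eef_rot: [-3.141, 0.0, -2.361]
contact_force: [-0.2, 0.7, -1.1]
gripper_width: 0.998
gripper_force: 0.0
```

>>> move_arm(deltas=[{"dp": [0, 0, 0], "twist": 0, "hand": -1}, {"dp": [0, 0, 0], "twist": 0, "hand": -1}, {"dp": [0, 0, 0], "twist": 0, "hand": -1}, {"dp": [0, 0, 0], "twist": 0, "hand": -1}, {"dp": [0, 0, 0], "twist": 0, "hand": -1}, {"dp": [0, 0, 0], "twist": 0, "hand": -1}, {"dp": [0, 0, 0], "twist": 0, "hand": -1}, {"dp": [0, 0, 0], "twist": 0, "hand": -1}])

```text
time: 4.2
position: [0.5655, 0.184, 0.124]
eef_rot: [3.142, -0.0, -2.361]
contact_force: [0.2, 0.4, 0.5]
gripper_width: 0.328
gripper_force: 0.0
```

```bash
python3 -c "
from h import *
go([.565,.185,.124],-2.36); print(r.get_obs()['moment'],r.get_obs()['gripper_width'])"
```

```text
t 4.2 pos [0.5655 0.184  0.124 ] rot [ 3.1416e+00 -1.0000e-04 -2.3614e+00] q6 -2.075 F [0.2 0.4 0.5] | dp [-0.0003  0.001  -0.    ] twist -0.001
[ 0.09928833  0.08296659 -0.02671098] 0.32779577422329853
```

>>> move_arm(deltas=[{"dp": [0, 0, 0], "twist": 0, "hand": -1}, {"dp": [0, 0, 0], "twist": 0, "hand": -1}, {"dp": [0, 0, 0], "twist": 0, "hand": -1}, {"dp": [0, 0, 0], "twist": 0, "hand": -1}, {"dp": [0, 0, 0], "twist": 0, "hand": -1}])

```text
time: 4.7
position: [0.5655, 0.1841, 0.124]
eef_rot: [3.142, -0.0, -2.361]
contact_force: [0.3, 0.7, -0.4]
gripper_width: 0.216
gripper_force: 30.0
```

>>> move_arm(deltas=[{"dp": [0, 0, -0.004], "twist": 0, "hand": -1}, {"dp": [0, 0, -0.008], "twist": 0, "hand": -1}, {"dp": [0, 0, -0.012], "twist": 0, "hand": -1}, {"dp": [0, 0, -0.016], "twist": 0, "hand": -1}, {"dp": [0, 0, -0.025], "twist": 0, "hand": -1}, {"dp": [0, 0, -0.04], "twist": 0, "hand": -1}, {"dp": [0, 0, -0.07], "twist": 0, "hand": -1}, {"dp": [0, 0, -0.11], "twist": 0, "hand": -1}, {"dp": [0, 0, -0.15], "twist": 0, "hand": -1}, {"dp": [0, 0, -0.15], "twist": 0, "hand": -1}])

```text
time: 5.7
position: [0.568, 0.1848, 0.2809]
eef_rot: [-3.137, 0.008, -2.361]
contact_force: [0.1, 0.6, -3.5]
gripper_width: 0.216
gripper_force: 30.0
```

Run:
```python
from h import *
o=r.get_obs(); im=eyes.camera('wrist'); cv2.imwrite('pics/w2.png',im[:,:,::-1])
print('g',o['gripper_width'],o['gripper_force'],o['moment'])
go([.4,-.1,.274])
for c in ('wrist','scene','top'):
    if c!='wrist': cv2.imwrite(f'pics/{c}2.png',eyes.camera(c)[:,:,::-1])
    for l in ['handle','spindle','nut_mouth','press']: print(c,l,[(round(d['p'],2),np.round(d['centre'],4)) for d in eyes.mark_of(c,l)])
a=cv2.imread('pics/w2.png'); s=cv2.imread('pics/scene2.png'); u,v=map(int,proj('scene',[.565,.185,.23]))
cv2.imwrite('pics/c2.png',np.hstack([cv2.resize(a,(400,300)),cv2.resize(s[max(v-75,0):v+75,u-100:u+100],(400,300))]))
```

```text
g 0.215733542847407 29.99698519706726 [0.10233528 0.00847411 0.02277548]
t 5.75 pos [0.5668 0.1844 0.2777] rot [-3.1389  0.0049 -2.3613] q6 -2.076 F [-0.8  0.2 -4.3] | dp [ 0.3186 -0.0848  0.0024] twist 0
wrist handle [(0.83, array([0.5652, 0.1822, 0.2768]))]
wrist spindle [(0.58, array([0.5711, 0.1815, 0.1767]))]
wrist nut_mouth []
wrist press []
scene handle [(0.57, array([0.5655, 0.1837, 0.2624]))]
scene spindle [(0.77, array([0.5613, 0.1843, 0.1727]))]
scene nut_mouth [(0.65, array([ 0.536 , -0.2125,  0.1346]))]
scene press [(0.56, array([ 0.532 , -0.212 , -0.0055]))]
top handle []
top spindle [(0.51, array([0.7048, 0.0049, 0.001 ]))]
top nut_mouth [(0.88, array([ 0.5337, -0.2092,  0.1332]))]
top press [(0.64, array([ 0.5293, -0.2039, -0.0038]))]
```

View pics/c2.png

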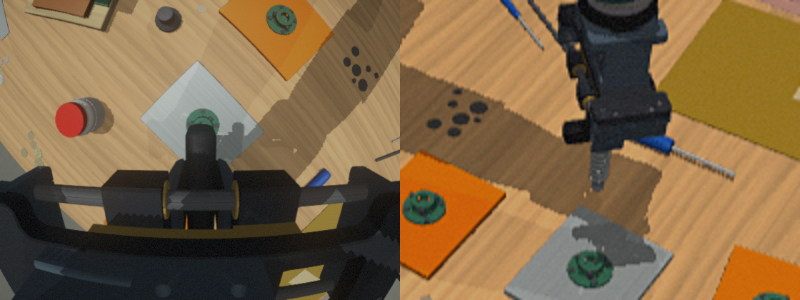

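The spindle is held upright in the jaws above the empty green socket. Next I move beside the nut to measure it with the wrist camera.

```bash
python3 -c "
from h import *
go([.614,-.219,.285],3.04-2*np.pi)"
```

```text
t 6.45 pos [0.5655 0.184  0.2739] rot [ 3.1415e+00 -2.0000e-04 -2.3615e+00] q6 -2.075 F [ 0.6 -0.5 -3. ] | dp [ 0.249  -0.3206 -0.0111] twist 0.882
```

>>> move_arm(deltas=[{"dp": [0.012, -0.016, -0.011], "twist": 0.07, "hand": -1}, {"dp": [0.031, -0.04, -0.011], "twist": 0.15, "hand": -1}, {"dp": [0.056, -0.072, -0.011], "twist": 0.24, "hand": -1}, {"dp": [0.084, -0.108, -0.011], "twist": 0.33, "hand": -1}, {"dp": [0.112, -0.144, -0.011], "twist": 0.43, "hand": -1}, {"dp": [0.14, -0.18, -0.011], "twist": 0.53, "hand": -1}, {"dp": [0.168, -0.216, -0.011], "twist": 0.63, "hand": -1}, {"dp": [0.196, -0.252, -0.011], "twist": 0.72, "hand": -1}, {"dp": [0.224, -0.288, -0.011], "twist": 0.81, "hand": -1}, {"dp": [0.249, -0.3206, -0.011], "twist": 0.882, "hand": -1}])

```text
time: 7.45
position: [0.614, -0.2212, 0.2851]
eef_rot: [-3.141, 0.0, 3.036]
contact_force: [0.9, 1.2, -3.3]
gripper_width: 0.219
gripper_force: 30.0
```

>>> move_arm(deltas=[{"dp": [0, 0, 0], "twist": 0, "hand": -1}, {"dp": [0, 0, 0], "twist": 0, "hand": -1}, {"dp": [0, 0, 0], "twist": 0, "hand": -1}, {"dp": [0, 0, 0], "twist": 0, "hand": -1}])

```text
time: 7.85
position: [0.614, -0.218, 0.285]
eef_rot: [3.142, -0.0, 3.041]
contact_force: [-0.2, 0.4, -3.5]
gripper_width: 0.219
gripper_force: 30.0
```

Run:
```python
from h import *
o=r.get_obs(); im=eyes.camera('wrist'); cv2.imwrite('pics/w3.png',im[:,:,::-1])
go([.534,-.211,.285])
P=[]
for k in range(4):
    if k: eyes.camera('wrist')
    for l in ['nut_mouth','press','handle','thread_start']: print(l,[(round(d['p'],2),np.round(d['centre'],4)) for d in eyes.mark_of('wrist',l)])
print(wproj([.534,-.211,.135],o))
for ce,a in red('w',im): print(ce,a,wray(ce,.135,o).round(4))
```

```text
t 7.9 pos [ 0.6141 -0.218   0.2851] rot [3.1416e+00 1.0000e-04 3.0412e+00] q6 -1.847 F [-0.2  0.1 -3.1] | dp [ 0.0804 -0.0011  0.0001] twist 0
nut_mouth [(0.72, array([ 0.5389, -0.21  ,  0.1389]))]
press [(0.77, array([ 0.5314, -0.2068, -0.0006]))]
handle [(0.65, array([ 0.6112, -0.2177,  0.2777]))]
thread_start []
nut_mouth [(0.58, array([ 0.5382, -0.2129,  0.1384])), (0.55, array([ 0.6116, -0.2186,  0.2808]))]
press [(0.71, array([ 5.301e-01, -2.095e-01, -2.000e-04]))]
handle [(0.73, array([ 0.6137, -0.2171,  0.2785])), (0.25, array([ 0.617 , -0.2213,  0.1786]))]
thread_start []
nut_mouth [(0.95, array([ 0.5388, -0.2104,  0.1393])), (0.67, array([ 0.6138, -0.219 ,  0.1811]))]
press [(0.82, array([ 0.5326, -0.2104,  0.0007]))]
handle [(0.81, array([ 0.6119, -0.2205,  0.2783]))]
thread_start []
nut_mouth []
press [(0.71, array([ 0.5338, -0.2132,  0.0017]))]
handle []
thread_start []
[280.17190853 112.54306284]
[293.54285714 136.6       ] 35 [ 0.557  -0.2011  0.135 ]
[461.02293907 239.85806452] 1395 [ 0.6781 -0.0277  0.135 ]
```

View pics/w3.png

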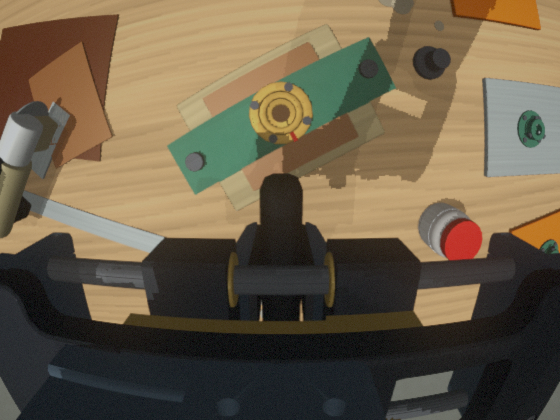

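The wrist view shows the nut at about (281,112), its red mark at (293,137), bolts at (195,161) and (369,69), and the handle's far end at (281,176).

Run:
```python
from h import *
o=r.get_obs(); im=cv2.imread('pics/w3.png')[:,:,::-1].copy()
h=cv2.cvtColor(im,cv2.COLOR_RGB2HSV)
roi=np.zeros(h.shape[:2],'uint8'); roi[70:155,240:325]=1
m=((h[...,0]>17)&(h[...,0]<32)&(h[...,1]>150)&(h[...,2]>70)).astype('uint8')*roi
m=cv2.morphologyEx(m,cv2.MORPH_CLOSE,np.ones((9,9),'uint8'))
cs,_=cv2.findContours(m,0,2); c=max(cs,key=cv2.contourArea)
hull=cv2.convexHull(c)[:,0]
W=np.array([wray(p,.135,o)[:2] for p in hull]); 
(cx,cy),rad=cv2.minEnclosingCircle((W*1000).astype('float32')); A=np.c_[2*W,np.ones(len(W))]; s=np.linalg.lstsq(A,(W**2).sum(1),rcond=None)[0]
print('nut circle',cx,cy,rad,'fit',s[:2],np.sqrt(s[2]+s[0]**2+s[1]**2))
# dark hole
g=cv2.GaussianBlur(im.max(2),(3,3),0); 
# bolts: dark blobs on green
B=[]
for u,v in [(195,161),(369,69)]:
    p=im[v-14:v+15,u-14:u+15].astype(int); mm=((p[...,1]-p[...,0])<18)&(p.max(2)<75)
    n,l,st,ce=cv2.connectedComponentsWithStats(mm.astype('uint8')); i=1+np.argmax(st[1:,4])
    q=ce[i]+[u-14,v-14]; B.append(wray(q,.135,o)[:2]); print('bolt',q,st[i],B[-1])
B=np.array(B); d=B[1]-B[0]; print('mid',B.mean(0),'len',np.hypot(*d),'yaw',np.arctan2(d[1],d[0])-np.pi/2)
R=wray([293.5,136.6],.135,o)[:2]; print('mark ang',np.arctan2(*(R-s[:2])[::-1]), np.hypot(*(R-s[:2])))
col=im[160:200,281].max(1); print(list(col))
for z in (.276,.279,.282):print(wray([281,176],z,o))
```

```text
nut circle 538.3881225585938 -211.10891723632812 24.94637107849121 fit [ 0.53806187 -0.21043464] 0.02362843589094338
bolt [201.86666667 158.46666667] [16  6  8 14 30] [ 0.56753881 -0.28879844]
bolt [368.04361371  68.34890966] [  3   4  21  20 321] [ 0.49862814 -0.12703369]
mid [ 0.53308348 -0.20791606] len 0.1758309316756947 yaw 0.4027115326556605
mark ang 0.4093200968629583 0.02076691000818739
[np.uint8(163), np.uint8(144), np.uint8(158), np.uint8(162), np.uint8(164), np.uint8(161), np.uint8(162), np.uint8(161), np.uint8(162), np.uint8(162), np.uint8(162), np.uint8(160), np.uint8(159), np.uint8(106), np.uint8(56), np.uint8(41), np.uint8(42), np.uint8(42), np.uint8(42), np.uint8(47), np.uint8(40), np.uint8(45), np.uint8(41), np.uint8(44), np.uint8(43), np.uint8(44), np.uint8(37), np.uint8(46), np.uint8(46), np.uint8(45), np.uint8(48), np.uint8(47), np.uint8(42), np.uint8(44), np.uint8(48), np.uint8(47), np.uint8(47), np.uint8(47), np.uint8(50), np.uint8(45)]
[ 0.56965697 -0.21485145  0.276     ]
[ 0.56917836 -0.2148024   0.279     ]
[ 0.56869974 -0.21475336  0.282     ]
```

Run:
```python
from h import *
o=r.get_obs(); im=cv2.imread('pics/w3.png')
x0,y0,k=235,68,7
C=cv2.resize(im[y0:y0+85,x0:x0+100],None,fx=k,fy=k,interpolation=cv2.INTER_CUBIC)
for c,col in [((.538,-.2105),(255,0,0)),((.535,-.211),(255,255,255))]:
    for R in (.029,.0086):
        pts=[(wproj([c[0]+R*np.cos(t),c[1]+R*np.sin(t),.135],o)-[x0,y0]+.5)*k for t in np.linspace(0,6.28,80)]
        cv2.polylines(C,[np.int32(pts)],True,col,1)
cv2.imwrite('pics/c3.png',C)
```

```text
(no output)
```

View pics/c3.png

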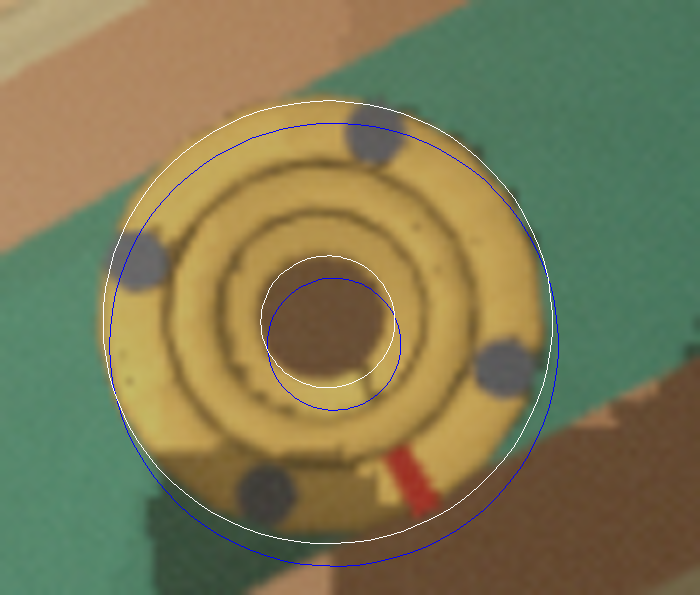

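The white circle (0.535, -0.211) sits about 1 mm off the flange outline, so the corrected nut centre is (0.5343, -0.2119). Both press yaw estimates give 0.405.

```bash
python3 -c "
from h import *
go([.5343,-.2119,.245])"
```

```text
t 8.85 pos [ 0.6141 -0.219   0.285 ] rot [-3.1416  0.      3.0398] q6 -1.847 F [-0.   0.3 -2.9] | dp [ 0.0801 -0.001   0.04  ] twist 0
```

>>> move_arm(deltas=[{"dp": [0.02, -0.0005, 0], "twist": 0, "hand": -1}, {"dp": [0.04, -0.0005, 0], "twist": 0, "hand": -1}, {"dp": [0.06, -0.0005, 0], "twist": 0, "hand": -1}, {"dp": [0.075, -0.0005, 0], "twist": 0, "hand": -1}, {"dp": [0.08, -0.0005, 0.005], "twist": 0, "hand": -1}, {"dp": [0.08, -0.0005, 0.015], "twist": 0, "hand": -1}, {"dp": [0.08, -0.0005, 0.025], "twist": 0, "hand": -1}, {"dp": [0.08, -0.0005, 0.035], "twist": 0, "hand": -1}, {"dp": [0.08, -0.0005, 0.04], "twist": 0, "hand": -1}, {"dp": [0.08, -0.0005, 0.04], "twist": 0, "hand": -1}])

```text
time: 9.85
position: [0.5342, -0.2112, 0.2437]
eef_rot: [3.141, -0.002, 3.04]
contact_force: [0.9, 0.2, -3.5]
gripper_width: 0.219
gripper_force: 30.0
```

Run:
```python
from h import *
o=r.get_obs()
go([.5343,-.2114,.24])
im=eyes.camera('scene'); u,v=map(int,proj('scene',[.534,-.211,.16]))
cv2.imwrite('pics/c4.png',cv2.resize(im[v-60:v+60,u-60:u+60,::-1],(600,600),interpolation=cv2.INTER_CUBIC))
print(r.get_obs()['position'])
```

```text
t 9.85 pos [ 0.5342 -0.2112  0.2437] rot [ 3.1410e+00 -1.7000e-03  3.0399e+00] q6 -1.886 F [ 0.9  0.2 -3.5] | dp [-0.0001 -0.0002  0.0037] twist 0
[ 0.5344846  -0.21127448  0.24445204]
```

View pics/c4.png

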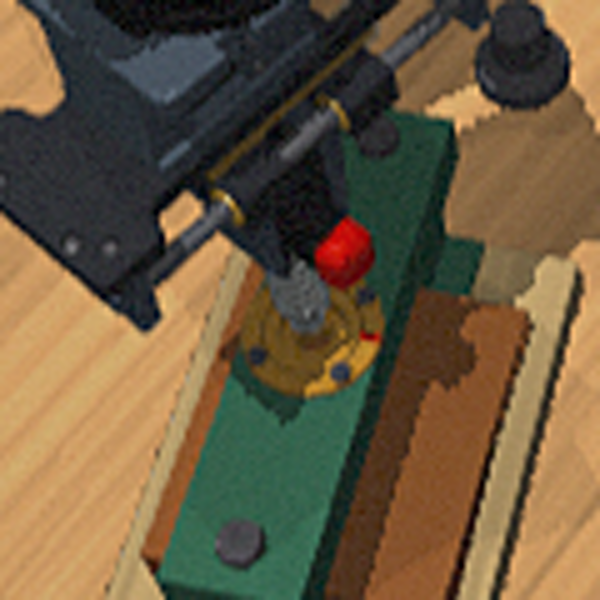

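The tip hangs just above the nut bore, at about (313,325) in the crop, with the red end near the mark. I lower it gently and watch the force.

>>> move_arm(deltas=[{"dp": [0, 0, 0.003], "twist": 0, "hand": -1}, {"dp": [0, 0, 0.006], "twist": 0, "hand": -1}, {"dp": [0, 0, 0.009], "twist": 0, "hand": -1}, {"dp": [0, 0, 0.012], "twist": 0, "hand": -1}, {"dp": [0, 0, 0.012], "twist": 0, "hand": -1}])

```text
time: 10.4
position: [0.5342, -0.2112, 0.2326]
eef_rot: [3.141, -0.001, 3.04]
contact_force: [-0.3, 0.1, -3.7]
gripper_width: 0.219
gripper_force: 30.0
```

>>> move_arm(deltas=[{"dp": [0, 0, 0.002], "twist": 0, "hand": -1}, {"dp": [0, 0, 0.004], "twist": 0, "hand": -1}, {"dp": [0, 0, 0.006], "twist": 0, "hand": -1}, {"dp": [0, 0, 0.006], "twist": 0, "hand": -1}])

```text
time: 10.8
position: [0.5343, -0.2112, 0.2267]
eef_rot: [3.141, -0.0, 3.04]
contact_force: [0.7, 1.0, -3.2]
gripper_width: 0.219
gripper_force: 30.0
```

>>> move_arm(deltas=[{"dp": [0, 0, 0.001], "twist": 0, "hand": -1}, {"dp": [0, 0, 0.002], "twist": 0, "hand": -1}, {"dp": [0, 0, 0.003], "twist": 0, "hand": -1}, {"dp": [0, 0, 0.004], "twist": 0, "hand": -1}, {"dp": [0, 0, 0.004], "twist": 0, "hand": -1}])

```text
time: 11.3
position: [0.5343, -0.2113, 0.2228]
eef_rot: [3.142, -0.0, 3.04]
contact_force: [1.3, 0.3, -3.3]
gripper_width: 0.217
gripper_force: 30.0
```

>>> move_arm(deltas=[{"dp": [0, 0, 0.001], "twist": 0, "hand": -1}, {"dp": [0, 0, 0.001], "twist": 0, "hand": -1}])

```text
time: 11.5
position: [0.5344, -0.2113, 0.2219]
eef_rot: [3.142, -0.0, 3.04]
contact_force: [-0.4, 0.1, -4.1]
gripper_width: 0.218
gripper_force: 30.0
```

>>> move_arm(deltas=[{"dp": [0, 0, 0.001], "twist": 0, "hand": -1}, {"dp": [0, 0, 0.001], "twist": 0, "hand": -1}])

```text
time: 11.7
position: [0.5344, -0.2113, 0.2209]
eef_rot: [3.142, -0.0, 3.04]
contact_force: [0.7, 0.5, -3.3]
gripper_width: 0.219
gripper_force: 30.0
```

>>> move_arm(deltas=[{"dp": [0, 0, 0.001], "twist": 0, "hand": -1}, {"dp": [0, 0, 0.001], "twist": 0, "hand": -1}])

```text
time: 11.9
position: [0.5344, -0.2113, 0.2199]
eef_rot: [3.142, -0.0, 3.04]
contact_force: [0.5, 0.3, -3.4]
gripper_width: 0.216
gripper_force: 30.0
```

>>> move_arm(deltas=[{"dp": [0, 0, 0.0007], "twist": 0, "hand": -1}, {"dp": [0, 0, 0.0007], "twist": 0, "hand": -1}])

```text
time: 12.1
position: [0.5345, -0.2113, 0.2193]
eef_rot: [3.142, 0.0, 3.04]
contact_force: [0.6, 0.8, -2.7]
gripper_width: 0.217
gripper_force: 30.0
```

>>> move_arm(deltas=[{"dp": [0, 0, 0.0007], "twist": 0, "hand": -1}, {"dp": [0, 0, 0.0007], "twist": 0, "hand": -1}])

```text
time: 12.3
position: [0.5346, -0.2114, 0.2189]
eef_rot: [-3.142, 0.0, 3.04]
contact_force: [-1.8, 2.1, 2.0]
gripper_width: 0.22
gripper_force: 30.0
```

Contact is at TCP z ≈ 0.2191, matching the predicted 0.2194. Now I turn backward.

>>> move_arm(deltas=[{"dp": [0, 0, 0.0002], "twist": 0, "hand": -1}, {"dp": [0, 0, 0], "twist": -0.08, "hand": -1}, {"dp": [0, 0, -0.0001], "twist": -0.16, "hand": -1}, {"dp": [0, 0, -0.0002], "twist": -0.24, "hand": -1}, {"dp": [0, 0, -0.0002], "twist": -0.24, "hand": -1}])

```text
time: 12.8
position: [0.5344, -0.2112, 0.2189]
eef_rot: [3.141, 0.0, -3.002]
contact_force: [-1.1, 3.7, 3.0]
gripper_width: 0.216
gripper_force: 30.0
```

>>> move_arm(deltas=[{"dp": [0, 0, -0.0001], "twist": -0.08, "hand": -1}, {"dp": [0, 0, -0.0002], "twist": -0.16, "hand": -1}, {"dp": [0, 0, -0.0002], "twist": -0.16, "hand": -1}])

```text
time: 13.1
position: [0.5344, -0.2111, 0.2189]
eef_rot: [3.141, 0.0, -2.844]
contact_force: [-1.7, 4.8, 1.6]
gripper_width: 0.218
gripper_force: 30.0
```

>>> move_arm(deltas=[{"dp": [0, 0, 0.0001], "twist": -0.1, "hand": -1}, {"dp": [0, 0, 0.0002], "twist": -0.18, "hand": -1}, {"dp": [0, 0, 0.0002], "twist": -0.18, "hand": -1}])

```text
time: 13.4
position: [0.5342, -0.2109, 0.2185]
eef_rot: [3.141, -0.0, -2.666]
contact_force: [-0.4, 4.4, -1.9]
gripper_width: 0.215
gripper_force: 30.0
```

>>> move_arm(deltas=[{"dp": [0, 0, 0.0002], "twist": -0.1, "hand": -1}, {"dp": [0, 0, 0.0004], "twist": -0.18, "hand": -1}, {"dp": [0, 0, 0.0004], "twist": -0.18, "hand": -1}])

```text
time: 13.7
position: [0.5342, -0.2109, 0.218]
eef_rot: [3.14, 0.0, -2.486]
contact_force: [0.2, 5.8, -2.2]
gripper_width: 0.22
gripper_force: 30.0
```

>>> move_arm(deltas=[{"dp": [-0.0002, 0.0003, 0.0005], "twist": -0.05, "hand": -1}, {"dp": [-0.0003, 0.0004, 0.001], "twist": -0.1, "hand": -1}, {"dp": [-0.0003, 0.0004, 0.001], "twist": -0.1, "hand": -1}])

```text
time: 14.0
position: [0.5342, -0.2106, 0.2171]
eef_rot: [3.141, -0.0, -2.387]
contact_force: [0.3, 4.1, -3.2]
gripper_width: 0.22
gripper_force: 30.0
```

>>> move_arm(deltas=[{"dp": [0, 0, 0.0005], "twist": -0.05, "hand": -1}, {"dp": [0, 0, 0.001], "twist": -0.05, "hand": -1}, {"dp": [0, 0, 0.001], "twist": -0.05, "hand": -1}])

```text
time: 14.3
position: [0.5343, -0.2106, 0.2162]
eef_rot: [3.141, 0.0, -2.338]
contact_force: [0.1, 5.5, -1.9]
gripper_width: 0.218
gripper_force: 30.0
```

>>> move_arm(deltas=[{"dp": [-0.0004, 0.0004, 0.0007], "twist": 0, "hand": -1}, {"dp": [-0.0004, 0.0004, 0.0014], "twist": 0, "hand": -1}, {"dp": [-0.0004, 0.0004, 0.002], "twist": 0, "hand": -1}, {"dp": [-0.0004, 0.0004, 0.002], "twist": 0, "hand": -1}])

```text
time: 14.7
position: [0.5344, -0.2104, 0.2143]
eef_rot: [-3.141, -0.0, -2.334]
contact_force: [-0.1, 2.5, -2.8]
gripper_width: 0.218
gripper_force: 30.0
```

>>> move_arm(deltas=[{"dp": [0, 0, 0.0007], "twist": 0, "hand": -1}, {"dp": [0, 0, 0.0014], "twist": 0, "hand": -1}, {"dp": [0, 0, 0.0014], "twist": 0, "hand": -1}])

```text
time: 15.0
position: [0.5344, -0.2103, 0.2129]
eef_rot: [-3.142, -0.0, -2.334]
contact_force: [0.2, 1.5, -3.3]
gripper_width: 0.223
gripper_force: 30.0
```

>>> move_arm(deltas=[{"dp": [0, 0, 0.0005], "twist": 0, "hand": -1}, {"dp": [0, 0, 0.0008], "twist": 0, "hand": -1}, {"dp": [0, 0, 0.0008], "twist": 0, "hand": -1}])

```text
time: 15.3
position: [0.5345, -0.2103, 0.2126]
eef_rot: [-3.141, 0.0, -2.333]
contact_force: [-1.5, 2.7, 4.9]
gripper_width: 0.218
gripper_force: 30.0
```

>>> move_arm(deltas=[{"dp": [0, 0, 0.0005], "twist": 0, "hand": -1}, {"dp": [0, 0, 0.0005], "twist": 0, "hand": -1}])

```text
time: 15.5
position: [0.5346, -0.2104, 0.2126]
eef_rot: [-3.141, 0.0, -2.333]
contact_force: [-3.9, 3.7, 11.6]
gripper_width: 0.218
gripper_force: 30.0
```

The spindle dropped about 6.3 mm and now rests on the lower thread. Now I turn forward, descending 1.27 mm per rad.

>>> move_arm(deltas=[{"dp": [0, 0, -0.0005], "twist": 0.1, "hand": -1}, {"dp": [0, 0, -0.0003], "twist": 0.22, "hand": -1}, {"dp": [0, 0, -0.0001], "twist": 0.34, "hand": -1}, {"dp": [0, 0, 0.0001], "twist": 0.46, "hand": -1}, {"dp": [0, 0, 0.0003], "twist": 0.58, "hand": -1}, {"dp": [0, 0, 0.0004], "twist": 0.7, "hand": -1}, {"dp": [0, 0, 0.0004], "twist": 0.7, "hand": -1}])

```text
time: 16.2
position: [0.5349, -0.2106, 0.2117]
eef_rot: [-3.141, 0.001, -3.035]
contact_force: [1.0, -0.4, 3.9]
gripper_width: 0.216
gripper_force: 30.0
```

```bash
python3 -c "
from h import *
go([.5343,-.2105,.2117]);print(r.get_obs()['moment'])"
```

```text
t 16.2 pos [ 0.5349 -0.2106  0.2117] rot [-3.1405e+00  1.3000e-03 -3.0352e+00] q6 -2.092 F [ 1.  -0.4  3.9] | dp [0.0006 0.0002 0.    ] twist 0
[ 0.07778908 -0.15959398  0.0281958 ]
```

>>> move_arm(deltas=[{"dp": [0, 0, 0.0001], "twist": 0.12, "hand": -1}, {"dp": [0, 0, 0.0003], "twist": 0.24, "hand": -1}, {"dp": [0, 0, 0.00045], "twist": 0.36, "hand": -1}, {"dp": [0, 0, 0.0006], "twist": 0.48, "hand": -1}, {"dp": [0, 0, 0.00075], "twist": 0.6, "hand": -1}, {"dp": [0, 0, 0.0009], "twist": 0.72, "hand": -1}, {"dp": [0, 0, 0.00105], "twist": 0.84, "hand": -1}, {"dp": [0, 0, 0.0012], "twist": 0.96, "hand": -1}, {"dp": [0, 0, 0.00135], "twist": 1.08, "hand": -1}, {"dp": [0, 0, 0.0015], "twist": 1.2, "hand": -1}])

```text
time: 17.2
position: [0.5345, -0.2105, 0.2102]
eef_rot: [-3.142, 0.001, 2.049]
contact_force: [-2.1, 0.8, 6.2]
gripper_width: 0.221
gripper_force: 30.0
```

```bash
python3 -c "
from h import *
go([.5343,-.2105,.2117]);print(r.get_obs()['moment'])"
```

```text
t 17.2 pos [ 0.5345 -0.2105  0.2102] rot [-3.1415e+00  6.0000e-04  2.0492e+00] q6 -0.894 F [-2.1  0.8  6.2] | dp [ 0.0001 -0.0002 -0.0015] twist 0
[-0.04895719  0.61374505  0.03721219]
```

>>> move_arm(deltas=[{"dp": [0, 0, 0.0001], "twist": 0.13, "hand": -1}, {"dp": [0, 0, 0.0003], "twist": 0.26, "hand": -1}, {"dp": [0, 0, 0.00045], "twist": 0.39, "hand": -1}, {"dp": [0, 0, 0.0006], "twist": 0.52, "hand": -1}, {"dp": [0, 0, 0.0008], "twist": 0.65, "hand": -1}, {"dp": [0, 0, 0.00095], "twist": 0.78, "hand": -1}, {"dp": [0, 0, 0.0011], "twist": 0.91, "hand": -1}, {"dp": [0, 0, 0.0013], "twist": 1.04, "hand": -1}, {"dp": [0, 0, 0.00145], "twist": 1.17, "hand": -1}, {"dp": [0, 0, 0.0016], "twist": 1.3, "hand": -1}])

```text
time: 18.2
position: [0.5338, -0.2104, 0.2086]
eef_rot: [-3.14, 0.001, 0.749]
contact_force: [-8.8, 1.6, 10.6]
gripper_width: 0.217
gripper_force: 30.0
```

```bash
python3 -c "
from h import *
go([.5343,-.2105,.2117]);print(r.get_obs()['moment'])"
```

```text
t 18.2 pos [ 0.5338 -0.2104  0.2086] rot [-3.1405e+00  1.2000e-03  7.4890e-01] q6 0.407 F [-8.8  1.6 10.6] | dp [ 0.0003  0.0004 -0.0031] twist 0
[0.2457016  2.01116833 0.07409058]
```

>>> move_arm(deltas=[{"dp": [-0.0003, -0.0003, -0.0002], "twist": 0.1, "hand": -1}, {"dp": [-0.0005, -0.0005, -0.0001], "twist": 0.22, "hand": -1}, {"dp": [-0.0005, -0.0005, 0.0001], "twist": 0.35, "hand": -1}, {"dp": [-0.0005, -0.0005, 0.0003], "twist": 0.48, "hand": -1}, {"dp": [-0.0005, -0.0005, 0.0005], "twist": 0.61, "hand": -1}, {"dp": [-0.0005, -0.0005, 0.0006], "twist": 0.7, "hand": -1}])

```text
time: 18.8
position: [0.5334, -0.2101, 0.2077]
eef_rot: [-3.141, 0.001, 0.049]
contact_force: [-4.1, 2.7, 4.6]
gripper_width: 0.216
gripper_force: 30.0
```

```bash
python3 -c "
from h import *
go([.5343,-.2105,.2117]);print(r.get_obs()['moment'])"
```

```text
t 18.8 pos [ 0.5334 -0.2101  0.2077] rot [-3.1413e+00  9.0000e-04  4.8900e-02] q6 1.106 F [-4.1  2.7  4.6] | dp [ 0.0009  0.0004 -0.004 ] twist 0
[0.53281043 1.05131529 0.05929154]
```

>>> move_arm(deltas=[{"dp": [0, 0, 0.0001], "twist": 0.12, "hand": -1}, {"dp": [0, 0, 0.0003], "twist": 0.24, "hand": -1}, {"dp": [0, 0, 0.00045], "twist": 0.36, "hand": -1}, {"dp": [0, 0, 0.0006], "twist": 0.48, "hand": -1}, {"dp": [0, 0, 0.00075], "twist": 0.6, "hand": -1}, {"dp": [0, 0, 0.0009], "twist": 0.72, "hand": -1}, {"dp": [0, 0, 0.00105], "twist": 0.84, "hand": -1}, {"dp": [0, 0, 0.0012], "twist": 0.95, "hand": -1}])

```text
time: 19.6
position: [0.5336, -0.21, 0.2065]
eef_rot: [-3.142, 0.001, -0.901]
contact_force: [-2.3, 4.9, 5.3]
gripper_width: 0.217
gripper_force: 30.0
```

```bash
python3 -c "
from h import *
go([.5343,-.2105,.2117]);print(r.get_obs()['moment'])"
```

```text
t 19.6 pos [ 0.5336 -0.21    0.2065] rot [-3.1416e+00  7.0000e-04 -9.0110e-01] q6 2.056 F [-2.3  4.9  5.3] | dp [ 0.0009 -0.0003 -0.0052] twist 0
[0.98645768 0.58120895 0.00179937]
```

>>> move_arm(deltas=[{"dp": [0, 0, 0.0001], "twist": 0.12, "hand": -1}, {"dp": [0, 0, 0.0003], "twist": 0.24, "hand": -1}, {"dp": [0, 0, 0.00045], "twist": 0.36, "hand": -1}, {"dp": [0, 0, 0.0006], "twist": 0.48, "hand": -1}, {"dp": [0, 0, 0.00075], "twist": 0.6, "hand": -1}, {"dp": [0, 0, 0.0009], "twist": 0.72, "hand": -1}, {"dp": [0, 0, 0.001], "twist": 0.84, "hand": -1}, {"dp": [0, 0, 0.0011], "twist": 0.95, "hand": -1}, {"dp": [0, 0, 0.0011], "twist": 0.95, "hand": -1}, {"dp": [0, 0, 0.0011], "twist": 0.95, "hand": -1}])

```text
time: 20.6
position: [0.5337, -0.2102, 0.2053]
eef_rot: [-3.142, 0.0, -1.845]
contact_force: [0.2, 3.1, 1.3]
gripper_width: 0.216
gripper_force: 30.0
```

Run:
```python
from h import *
o=r.get_obs();go([.5343,-.2105,.2117]);print(o['moment'],abs(o['joint_vel']).max())
a=eyes.camera('wrist')[:,:,::-1]; print(eyes.mark_of('wrist','handle')); im=eyes.camera('scene')[:,:,::-1]; u,v=map(int,proj('scene',[.534,-.211,.16]))
for l in ('handle','die','glue_jar','screwdriver','spindle'): print(l,[(round(d['p'],2),np.round(d['centre'],4)) for d in eyes.mark_of('scene',l)])
cv2.imwrite('pics/c5.png',np.hstack([cv2.resize(a,(400,300)),cv2.resize(im[v-45:v+45,u-60:u+60],(400,300),interpolation=cv2.INTER_CUBIC)]))
```

```text
t 20.6 pos [ 0.5337 -0.2102  0.2053] rot [-3.1415e+00  2.0000e-04 -1.8450e+00] q6 3.0 F [0.2 3.1 1.3] | dp [ 0.0002 -0.0006 -0.0064] twist 0
[ 0.92336828 -0.05680576 -0.02649817] 0.00764750129543175
[{'centre': [0.5322, -0.2102, 0.1978], 'p': 0.78}]
handle [(0.5, array([ 0.5347, -0.2104,  0.1949]))]
die [(0.54, array([ 0.4673,  0.0024, -0.0032]))]
glue_jar [(0.87, array([0.7028, 0.0104, 0.0015])), (0.36, array([ 0.5372, -0.207 ,  0.1956]))]
screwdriver [(0.59, array([0.544 , 0.4438, 0.0017]))]
spindle []
```

View pics/c5.png

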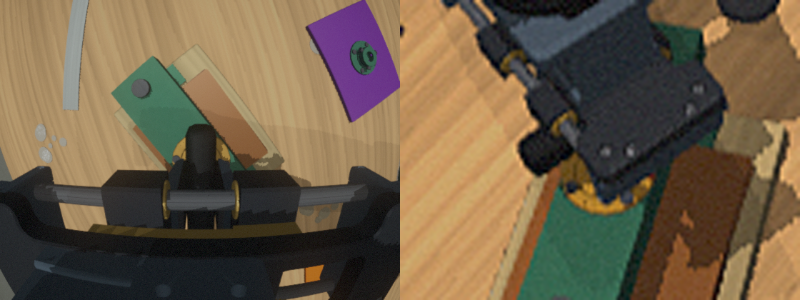

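The view shows the handle still in the jaws above the nut and the bystanders in place. Total descent since the drop is 7.3 mm (thread end ≈ 15.7 mm below the mouth) and the red end is about 0.9 rad from the mark, within the limits.

```bash
python3 -c "
from plant import ticket
print(ticket.job_done())"
```

```text
the job is handed in; nothing more can be done
None
```

I handed the job in with the spindle upright in the nut, still gripped at 30 N, thread end about 15.7 mm below the mouth; it is turned forward about 0.92 of a turn from the drop, not a full one, because the last joint neared its limit, which leaves the red end about 0.9 rad from the mark and within the stated tolerance (no verdict was returned).

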